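# Slip-angle test of printed pucks on the tilt ramp

### The arm

A 7-joint arm with a two-finger parallel gripper is mounted at the origin on the work surface. World frame = base frame: x ahead of the robot, y to its left, z up, the work surface at z = 0. Lengths are in mm, angles in rad, forces in N, time in s.
With the tool pointing down it reaches from about 425 to 875 mm from the base axis. Payload 8.4 kg.
Tool frame: the origin (TCP) lies between the finger pads; the fingertips stand 17 mm ahead of it and the grasp point (between the pads) lies 2 mm behind it; x points along the fingers, y is the direction in which the jaws open and shut, and the axes are right-handed (so a half turn about x gives the same grasp; the last joint's range is limited). The gripper opens to 85 mm and grips with 20 to 120 N. Pads are 22 mm wide; open, the fingers measure 114 mm over their backs; the gripper's body (76 mm by 85 mm) begins 54 mm behind the grasp point. The pads swing forward as they close: fully open they stand 13 mm farther back than shut.
Start: joints at [1.231, 0.333, 0.04, 1.465, -0.013, 1.343, -0.059], TCP at [154.991, -631.223, 248.308] pointing down, gripper open.
Joint ranges: [-2.58, 2.58], [-0.38, 2.09], [-1.3, 1.39], [0.25, 2.4], [-1.5, 4.64], [0.08, 2.09], [-2.65, 2.65]. Speed limits (rad/s): [2.22, 2.22, 2.79, 2.79, 3.14, 3.14, 3.14].

### API

Orientations are given as a unit quaternion [w, x, y, z].
In Python, from bench import ctrl, optics gives the robot as it stands. The module is installed in compiled form; this text tells all that it offers.
- The arm moves only by the tool step_arm, never from a script. Its argument "motion" is one flat list of numbers, 5 for each row, row after row: the finger opening in mm, from 0 to 85.4, then the shift along the tool's x, y, z in mm, then the turn about the tool's x in rad. A call has 1 to 12 rows; each row is the pose to reach, as a shift and turn from the pose commanded when the call began, along the tool's axes at that moment; what a row does not reach only later rows make up. A row lasts 1/10 s, in which the tool goes at most 50 mm and 8.59 degrees, less where a joint would pass 70% of its speed; a pose out of reach is approached as far as the arm can. A call with a gripper value outside its range is refused whole. The fingers move at their own pace and stop on an object; "force" is the grip in N (left out, the last holds). Time passes only in rows, so rows that repeat a pose let the fingers close. It gives the time, the measured TCP pose, the force and the opening at its end, in the units of the state.
- ctrl.read_state(): the state, without advancing time (a new reading comes with each control period).
- optics.snapshot(name): name is "scene" or "top" or "wrist"; returns a dict with "frame" (384x512x3 uint8, blue, green, red), "range_z" (384x512 float32, mm along the optical axis (not along the pixel's ray), 0 where there is no reading), "mtx" (3x3 intrinsics, pixels), "cam_to_world" (4x4, takes a point from camera to world coordinates). Camera axes: x right, y up, looking along -z (the intrinsics and any distortion apply to the point x, -y, -z); pixel columns grow to the right and rows downward; lengths in mm; the calibration is good to about 2 mm. A picture is of the moment at which its call begins.
- ctrl.job_done(): hands the job in, once; it reports no verdict.
The state is a dict: "time": time; "joints": joint angles; "dq": joint speeds; "tau": joint torques, N m; "eef_pos": TCP position; "orientation": TCP orientation; "force": force on the tool from outside, world axes, zero at the start; "torque": the same for the moment, N m; "width": opening from 0.0 (shut) to 1.0 (fully open).
Only numpy, scipy, OpenCV 4.12 (cv2) and the standard library are available. Lean on these libraries where they do the work, as an engineer would, in place of code of your own. Each camera call takes 0.05 s, during which the arm holds its last target.

### The job

Find the slip angle of the more slippery of the two printed pucks on the tilt tester: raise the ramp slowly by its handle until one puck slides down to the foot stop by itself, stop there at once, before the other puck slips too, and let go of the ramp. Then slide the prop along its rail until its cross bar bears lightly on the underside of the ramp without forcing it up, so that the prop holds the ramp at that angle for reading on the quadrant scale. Touch none of the pucks, and leave the spare puck, the spool and the tools on the bench where they are.

Things in the scene. Friction and masses are not known exactly. Their poses are not given: they have to be found in the camera images.
- tester: Tilt-plane slip tester: frame of black 20 mm profile, 230 by 480 mm, fixed. Origin on the bench under the middle of the ramp's width; y runs along the ramp from hinge to free end, z up, x away from the prop's rail. In this frame the hinge axis is at y = -150 mm, z = 45 mm, along x; the rail is the beam at x = -135 mm. A white quadrant scale stands on the +x side, up to 145 mm high.
- ramp: The ramp: dark plate 130 mm wide (x), 260 mm long (y), 8 mm thick, 0.3 kg. Origin on the hinge axis at mid-width; y runs up the plate to its free end, z square to the plate. Upper face 5 mm above the hinge axis, underside 3 mm below it. Side fences and a rib at mid-width, 6 mm high, make two lanes. A U-shaped bar handle stands near the free end.
- foot_stop (a point): The stop bar that crosses the ramp at its lower end: ramp y = 20 to 26 mm, 14 mm high above the upper face, full width. This point is on the upper face at mid-width; axes as the ramp's. A puck that slips comes to rest against it (centre at ramp y = 48 mm).
- ramp_angle (a joint): Angle of the ramp in rad: 0 = flat (as it starts), growing as the free end rises, at most 0.8. A friction hinge (about 1.2 N m) holds the ramp wherever it is left; about 8 N upward at the handle raises it.
- ramp_handle (a point): Middle of the handle's bar: round steel, 10 mm thick, 84 mm long along the ramp's x (parallel to the hinge), on 10 mm posts at its ends (74 mm free between). At ramp y = 240 mm, 35 mm above the upper face (ramp z = 40 mm): 85 mm above the bench while the ramp is flat. The bar can turn between the fingers as the ramp swings.
- prop: The prop: aluminium carriage on the rail, with an upright plate (tester x = -104 to -92 mm, 30 mm long, 108 mm high), a grip knob, and a polished round cross bar 16 mm thick, parallel to the hinge, that reaches under the raised ramp. The bar is clamped in the upright's slot: its centre is 89 to 95 mm above the bench, as last set. Origin on the bench at tester x = 0, in line with the bar; axes as the tester's.
- prop_travel (a joint): Travel of the prop along its rail in m: 0 = far end, beyond the ramp's free end (cross bar at tester y = +220 mm), growing towards the hinge (tester -y), at most 0.30. The slide is stiff: about 2.5 N moves it and it stays where it is left; any push beyond that goes into the ramp once they touch. The ramp rests on the bar with 2 to 5 N; over 8 N is too hard and 9 N or more lifts it.
- prop_knob (a point): Middle of the free height of the prop's grip knob: upright black cylinder, 20 mm in diameter, from 37 to 85 mm above the bench, at tester x = -140 mm, level with the cross bar along the rail.
- rack_top (a point): Middle of the top face of the grey sample rack, a fixed stand 70 by 160 mm, 50 mm high, on which a spare puck waits.
- puck_a_mid (a point): Centre (half-way up) of a white printed puck, 44 mm in diameter, 36 mm high with the steel weight on top, 0.11 kg. It lies in one lane of the ramp (centre at ramp x = 26 to 36 mm either side, y = 125 to 150 mm), its twin in the other; which is in which lane varies. Their soles differ: the first slips somewhere between 16 and 28 degrees, the other only 3 to 5 degrees later.
- puck_b_mid (a point): Centre (half-way up) of a white printed puck, 44 mm in diameter, 36 mm high with the steel weight on top, 0.11 kg. It lies in one lane of the ramp (centre at ramp x = 26 to 36 mm either side, y = 125 to 150 mm), its twin in the other; which is in which lane varies. Their soles differ: the first slips somewhere between 16 and 28 degrees, the other only 3 to 5 degrees later.
- puck_c_mid (a point): Bystander: centre (half-way up) of a spare puck of the same shape that waits on the rack, 36 mm high.
- spool: Bystander: full filament spool lying flat, 180 mm in diameter, 60 mm high. Origin under its centre.
- caliper: Bystander: caliper lying flat, 210 mm long along its y axis. Origin on the bench under it.
- scraper: Bystander: print scraper lying flat, 200 mm long along its x axis. Origin on the bench under it.
There are look-alikes about, which are no part of the job. What is shaped like the part that bears puck_b_mid but brown or red is not meant. Leave any red look-alike of the part that bears puck_a_mid alone.

How it is judged:
By the outcome, as a careful person would: the job done as asked, in the order asked, and still so for the second after the job is handed in, with the robot touching nothing.
It also fails if it takes over 72 s, if anything falls off the work surface, if the arm or the gripper's body presses on something with over 40 N, if the wrist force passes 120 N, or if a joint passes its speed limit or range.

## Working session

There is one attempt and no reset: what is moved stays moved. The work goes in short steps, Python scripts to look and compute and a tool call to move; the robot and the scene stay as the last step left them, time stands still between calls to the robot, and variables do not carry over. Pictures are saved under pics/ and viewed, and the job is handed in when it is done.

Besides the shell and the picture viewer there is one more tool, called after "Request:" in YAML: its name, and indented under it one key for each argument. step_arm: Moves the arm, as the interface text tells. Its arguments: {"type":"object","properties":{"motion":{"type":"array","items":{"type":"number"}},"force":{"type":"number"}},"required":["motion"]}

```bash
mkdir -p pics; python3 - <<'E'
from bench import ctrl, optics
import cv2,numpy as np,pickle
print(ctrl.read_state())
for n in ["scene","top","wrist"]:
    s=optics.snapshot(n); pickle.dump(s,open(n+"0.pkl","wb")); cv2.imwrite(f"pics/{n}0.png",s["frame"]); print(n,s["mtx"].tolist(),s["cam_to_world"].round(3).tolist())
E
```

```text
{'time': 0.0, 'joints': array([ 1.23079715,  0.33391246,  0.03985127,  1.46623902, -0.01340395,
        1.34330998, -0.05848362]), 'dq': array([ 0.00161704, -0.00080074,  0.00014726, -0.00161291,  0.0014023 ,
       -0.00223034, -0.00020757]), 'tau': array([ 7.84015992e-04, -6.58543539e+01,  1.36609286e+00, -4.05555511e+01,
        1.69241015e-02,  1.25772806e-02, -3.37662595e-05]), 'eef_pos': array([ 154.90099474, -630.84252727,  247.43570912]), 'orientation': array([-0.08437934, -0.70188448, -0.08549427,  0.70208905]), 'force': array([-0.24050039,  0.23821794,  0.35986777]), 'torque': array([-0.0240805 , -0.0156245 ,  0.00327542]), 'width': 1.0007271202050159}
scene [[464.50368819691465, 0.0, 256.62168952815864], [0.0, 464.50368819691465, 188.9191591989105], [0.0, 0.0, 1.0]] [[-0.794, -0.529, 0.299, 1001.12], [0.608, -0.682, 0.407, 555.182], [-0.012, 0.505, 0.863, 1237.919], [0.0, 0.0, 0.0, 1.0]]
top [[479.08694303162434, 0.0, 260.37892024762954], [0.0, 479.08694303162434, 195.04150354392877], [0.0, 0.0, 1.0]] [[0.012, 0.997, -0.071, 482.431], [-1.0, 0.012, -0.007, 0.083], [-0.007, 0.071, 0.997, 1759.369], [0.0, 0.0, 0.0, 1.0]]
wrist [[289.240459089237, 0.0, 254.70184965302136], [0.0, 289.240459089237, 189.93480609147878], [0.0, 0.0, 1.0]] [[0.237, 0.938, 0.254, 218.124], [-0.971, 0.229, 0.062, -613.911], [-0.0, -0.261, 0.965, 372.956], [0.0, 0.0, 0.0, 1.0]]
```

View pics/scene0.png

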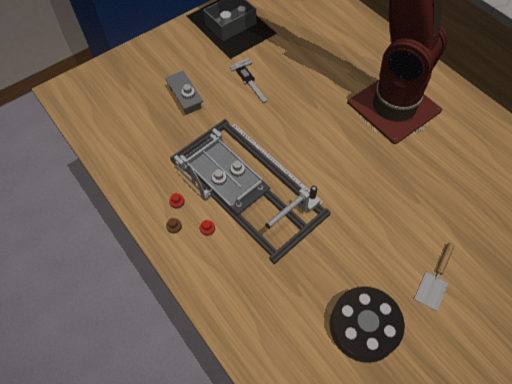

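View pics/top0.png

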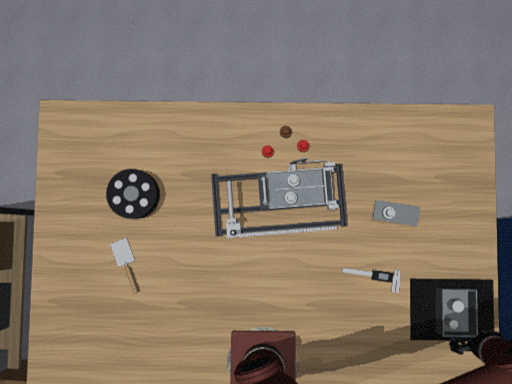

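View pics/wrist0.png

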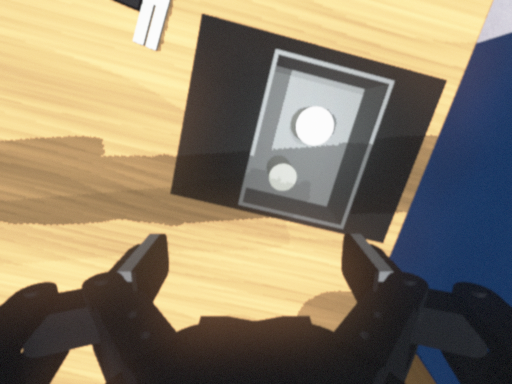

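The tester is at top pixels (215–345, 160–237). The hinge end is on the right (−y world), and the rail and knob are on the side nearest the robot. The two white pucks on the ramp are at (293,180) and (291,197). The red and brown look-alikes at (267,151), (303,146) and (286,131) are off the tester. Next I'll enlarge this area.

```bash
cat > h.py <<'E'
import numpy as np,cv2
def pix2w(s,u,v,z=None):
    K=s["mtx"];T=s["cam_to_world"]
    d=np.array([(u-K[0,2])/K[0,0],-(v-K[1,2])/K[1,1],-1.0])
    if z is None:
        r=s["range_z"][int(round(v)),int(round(u))]; return (T@np.r_[d*r,1])[:3]
    dw=T[:3,:3]@d; t=(z-T[2,3])/dw[2]; return T[:3,3]+t*dw
def w2pix(s,p):
    K=s["mtx"];T=s["cam_to_world"]
    c=np.linalg.inv(T)@np.r_[p,1]; return K[0,0]*c[0]/-c[2]+K[0,2], K[1,1]*-c[1]/-c[2]+K[1,2]
def cloud(s):
    K=s["mtx"];T=s["cam_to_world"]; r=s["range_z"]; v,u=np.mgrid[:384,:512]
    P=np.stack([(u-K[0,2])/K[0,0]*r,-(v-K[1,2])/K[1,1]*r,-r,np.ones_like(r)],-1)
    P=P@T.T; P[r==0]=np.nan; return P[...,:3]
E
python3 - <<'E'
import pickle,cv2
from h import *
s=pickle.load(open("top0.pkl","rb"))
c=s["frame"][150:245,205:355]; cv2.imwrite("pics/topc.png",cv2.resize(c,None,fx=5,fy=5,interpolation=cv2.INTER_CUBIC))
s2=pickle.load(open("scene0.pkl","rb"))
c=s2["frame"][115:265,165:335]; cv2.imwrite("pics/scenec.png",cv2.resize(c,None,fx=4,fy=4,interpolation=cv2.INTER_CUBIC)[:600])
# depth: frame beams at z~20 in cloud of both cams
for n,S in (("top",s),("scene",s2)):
    P=cloud(S); x,y,z=P[...,0],P[...,1],P[...,2]
    m=(abs(z-20)<4)&(x>350)&(x<750)&(y>-400)&(y<200)
    q=P[m]; print(n,m.sum()); 
    r=cv2.minAreaRect(q[:,:2].astype(np.float32)); print(r, cv2.boxPoints(r))
    k=(x>350)&(x<750)&(y>-400)&(y<200)&(z>75)
    for w in P[k][::6].round(0): print(w,end=' ')
    print()
E
```

```text
top 1488
((609.1113891601562, -51.6873779296875), (287.7406005859375, 480.68865966796875), 5.54962158203125) [[ 442.67227  173.61703]
 [ 489.1586  -304.81854]
 [ 775.55054 -276.9918 ]
 [ 729.0642   201.44379]]
[ 725. -131.  145.] [ 727. -153.  131.] [ 722. -135.  140.] [ 721. -116.  126.] [ 722. -137.  120.] [ 720. -110.  103.] [ 724. -140.   81.] [ 720. -108.   83.] [ 667. -102.   79.] [662. -94.  89.] [658.   7.  85.] [ 659. -101.   85.] [651. 122. 108.] [656. -91.  83.] [ 656. -112.   86.] [649. 119.  94.] [ 653. -102.   82.] [645. 122.  99.] [ 649. -105.   84.] [641. 118. 105.] [ 645. -101.   88.] [638. 119.  98.] [634. 125. 106.] [636.  -3.  98.] [633.   4.  87.] [628. 119.  96.] [624. 122. 101.] [620. 129.  96.] [622.   0.  91.] [617. 115.  94.] [614. 122.  95.] [609. 125. 105.] [612.  -4.  90.] [609.  -0.  89.] [605.  -0.  94.] [599. 121. 102.] [603. -84.  85.] [596. 125. 101.] [598.  -7.  85.] [593. 125.  94.] [595.  -7.  86.] [596. -98.  88.] [589. 114. 104.] [592. -84.  83.] [ 593. -105.   84.] [588.  -0.  88.] [589. -95.  86.] [582. 114. 100.] [585. -88.  85.] [578. 121. 1
[... 2220 characters left out ...]
1.] [516. 124.  85.] [551. 112. 101.] [536. 121.  97.] [510. 127.  76.] [546. 119.  99.] [558. 112.  97.] [547. 125. 102.] [558. 120. 101.] [569. 116. 102.] [554. 124.  98.] [565. 121.  99.] [577. 117. 101.] [562. 125.  96.] [575. 123. 102.] [587. 120. 106.] [593. 111.  94.] [582. 123.  99.] [593. 120. 100.] [604. 115. 100.] [592. 126. 103.] [602. 121. 101.] [612. 116. 100.] [598. 126.  98.] [610. 123. 101.] [620. 118.  99.] [608. 129. 102.] [619. 126. 105.] [629. 121. 104.] [613. 128.  95.] [629. 124. 102.] [639. 119. 100.] [625. 129.  98.] [637. 127. 104.] [649. 119. 101.] [635. 129.  99.] [649. 124. 102.] [634. 132.  96.] [645. 127.  97.] [653. 128. 102.] [654. 130.  99.] [650. 134.  94.]
```

View pics/topc.png

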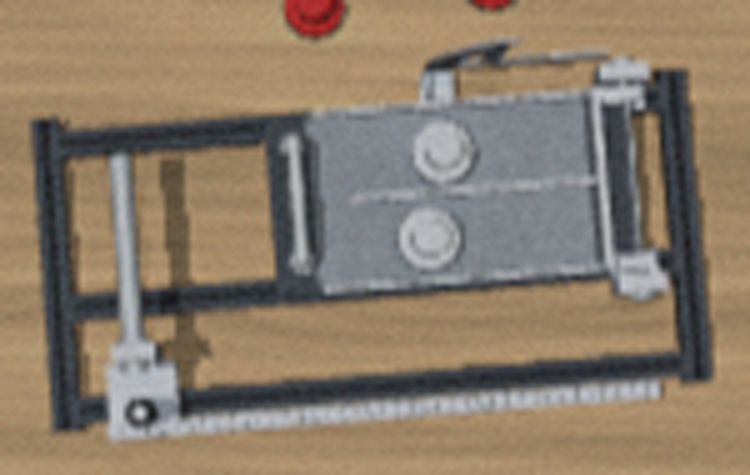

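View pics/scenec.png

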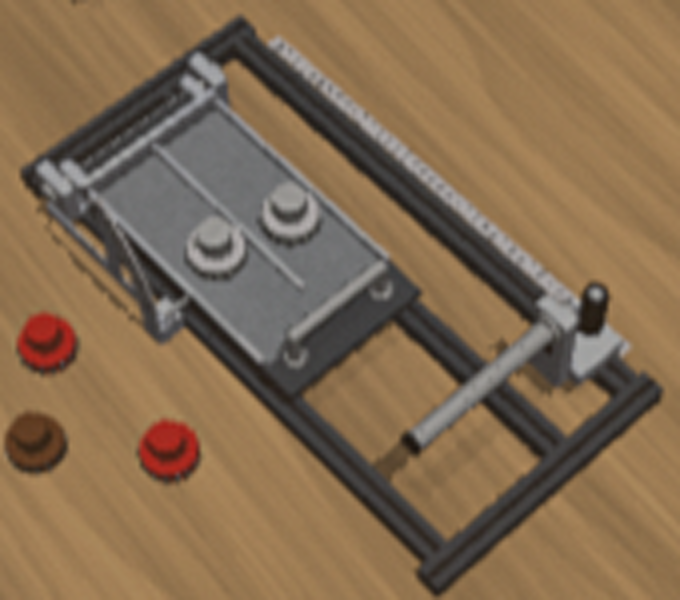

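```bash
python3 - <<'E'
import pickle
from h import *
t=pickle.load(open("top0.pkl","rb"));s=pickle.load(open("scene0.pkl","rb"))
T=lambda u,v,z:pix2w(t,205+(u-2)/5,150+(v-2)/5,z)
S=lambda u,v,z:pix2w(s,165+(u-1.5)/4,115+(v-1.5)/4,z)
h1=(T(292,140,85)+T(303,268,85))/2; h2=(S(294,338,85)+S(383,268,85))/2
k1=T(143,411,83);k2=S(597,290,83)
print("handle",h1,h2,"knob",k1,k2)
for n,z,p in (("bar end",92,(T(121,155,92),S(412,440,92))),("bar root",92,(T(131,340,92),S(550,330,92))),("stop far",64,(T(597,95,64),S(88,190,64))),("stop near",64,(T(609,270,64),S(220,97,64))),("puckA",68,(T(443,150,82),S(215,230,84))),("puckB",68,(T(430,238,82),S(291,195,84))),("handle ends",85,(T(292,140,85),S(294,338,85))),("handle e2",85,(T(303,268,85),S(383,268,85)))): print(n,p[0].round(0),p[1].round(0))
for yaw in (0.0967,):
    R=np.array([[np.cos(yaw),-np.sin(yaw)],[np.sin(yaw),np.cos(yaw)]])
    for h in (h1,h2): print("origin from handle",h[:2]-R@[0,90])
    for h in (k1,k2): print("origin from knob",h[:2]-R@[-140,220])
E
```

```text
handle [ 6.18077054e+02 -3.66822254e-01  8.50000000e+01] [621.61041546   2.54291209  85.        ] knob [471.94419868 105.77781011  83.        ] [467.70737081 107.16084089  83.        ]
bar end [650. 124.  92.] [650. 123.  92.]
bar root [521. 114.  92.] [520. 115.  92.]
stop far [ 700. -213.   64.] [ 706. -203.   64.]
stop near [ 575. -221.   64.] [ 576. -213.   64.]
puckA [ 658. -102.   82.] [ 656. -103.   84.]
puckB [595. -94.  82.] [594. -94.  84.]
handle ends [663.   4.  85.] [664.   6.  85.]
handle e2 [573.  -5.  85.] [579.  -1.  85.]
origin from handle [626.76649733 -89.94636   ]
origin from handle [630.29985833 -87.03662565]
origin from knob [632.53100664 -99.67748213]
origin from knob [628.29417877 -98.29445134]
```

```bash
cat >> h.py <<'E'
from scipy.spatial.transform import Rotation as Ro
YAW=0.0967
def Rt(yaw=YAW): return np.array([[np.cos(yaw),-np.sin(yaw)],[np.sin(yaw),np.cos(yaw)]])
def tool(st): return Ro.from_quat(st["orientation"],scalar_first=True).as_matrix()
def goto(st,p,yaw=YAW):
    """shift in tool axes + turn about tool x to bring jaws along tester y"""
    M=tool(st); d=M.T@(np.array(p)-st["eef_pos"])
    ty=np.array([-np.sin(yaw),np.cos(yaw),0]); out=[]
    for sgn in(1,-1):
        v=M.T@(sgn*ty); out.append(np.arctan2(v[2],v[1]))
    return d.round(1),np.round(out,3)
E
python3 - <<'E'
from bench import ctrl
from h import *
st=ctrl.read_state();print(tool(st).round(3));print(goto(st,[620,1,248]))
E
```

```text
[[-0.     0.238 -0.971]
 [ 0.001 -0.971 -0.238]
 [-1.    -0.001  0.   ]]
(array([ 2.000e-01, -5.028e+02, -6.024e+02]), array([-2.997,  0.144]))
```

Request:
step_arm:
  motion: [40, 0, -13, -16, 0, 40, 0, -39, -47, 0, 40, 0, -66, -79, 0.02, 40, 0, -94, -112, 0.04, 40, 0, -122, -146, 0.06, 40, 0, -150, -180, 0.08, 40, 0, -178, -214, 0.1, 40, 0, -206, -248, 0.12, 40, 0, -234, -282, 0.144, 40, 0, -262, -314, 0.144, 40, 0, -285, -342, 0.144, 40, 0, -300, -360, 0.144]

```text
time: 1.35
eef_pos: [434.5, -251.2, 248.3]
orientation: [0.035, 0.706, 0.035, -0.706]
force: [-0.0, -0.0, -0.2]
width: 0.469
```

```bash
python3 - <<'E'
from bench import ctrl
from h import *
st=ctrl.read_state();print(st["time"],st["eef_pos"],st["joints"].round(2),st["force"],st["width"]*85);print(tool(st).round(3));print(goto(st,[565,1,248]))
E
```

```text
1.35 [ 434.5151892  -251.16468682  248.31813295] [ 0.74  0.05 -0.31  1.8   0.02  1.29 -1.05] [-0.00228645 -0.04590599 -0.20980462] 39.88364298738566
[[ 0.     0.1   -0.995]
 [ 0.    -0.995 -0.1  ]
 [-1.    -0.    -0.   ]]
(array([   0.5, -237.9, -154.9]), array([-3.139e+00,  3.000e-03]))
```

Request:
step_arm:
  motion: [40, 0, -15, -10, 0, 40, 0, -48, -31, 0, 40, 0, -85, -55, 0, 40, 0, -122, -79, 0, 40, 0, -159, -103, 0, 40, 0, -195, -127, 0, 40, 0, -223, -145, 0, 40, 0, -238, -155, 0, 40, 0, -238, -155, 0, 40, 0, -238, -155, 0]

```text
time: 2.35
eef_pos: [564.1, -2.5, 248.0]
orientation: [-0.034, -0.706, -0.034, 0.707]
force: [0.0, 0.2, 0.3]
width: 0.469
```

```bash
python3 - <<'E'
from bench import ctrl,optics
from h import *
import pickle
st=ctrl.read_state();print(st["time"],st["eef_pos"],st["joints"].round(2),st["force"])
s=optics.snapshot("wrist");pickle.dump(s,open("wrist1.pkl","wb"));cv2.imwrite("pics/wrist1.png",s["frame"]);print(s["cam_to_world"].round(2).tolist())
for p in ([618,-0.4,85],[470,106,83]): print(w2pix(s,p))
E
```

```text
2.35 [564.10040783  -2.52742989 247.96475693] [ 0.4   0.2  -0.54  1.65  0.11  1.31 -1.63] [0.03609063 0.17506642 0.31356024]
[[0.1, 0.96, 0.26, 628.96], [-1.0, 0.09, 0.03, 5.36], [0.0, -0.26, 0.97, 373.34], [0.0, 0.0, 0.0, 1.0]]
(np.float64(259.09650442795373), np.float64(123.61795627166218))
(np.float64(149.68430850089874), np.float64(251.02266091738582))
```

View pics/wrist1.png

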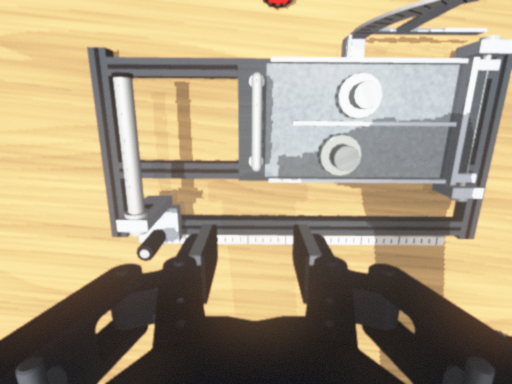

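The wrist view shows the handle bar from (257,75) to (257,168), its middle at about (257,121). The knob top is at (146,253) and the cross bar runs (122,78)–(137,213). The white pucks are in the lanes at (360,95) and (341,156).

```bash
python3 - <<'E'
from h import *
import pickle
s=pickle.load(open("wrist1.pkl","rb"))
c=s["frame"][60:180,215:300]; cv2.imwrite("pics/w1h.png",cv2.resize(c,None,fx=5,fy=5,interpolation=cv2.INTER_CUBIC))
c=s["frame"][60:280,90:200]; cv2.imwrite("pics/w1k.png",cv2.resize(c,None,fx=2.7,fy=2.7,interpolation=cv2.INTER_CUBIC))
for u,v,z in ((257,75,85),(257,168,85),(257,121.5,85),(122,78,92),(137,213,92),(146,253,85),(475,59,64),(466,179,64)): print(u,v,pix2w(s,u,v,z).round(1))
P=cloud(s)
for r,c in ((100,256),(110,256),(130,256),(150,256),(120,128),(140,130),(160,132),(180,134)): print((r,c),P[r-1:r+2,c-1:c+2].reshape(-1,3).round(0).tolist()[4])
E
```

```text
257 75 [661.8   6.   85. ]
257 168 [574.2  -2.7  85. ]
257 121.5 [619.8   1.8  85. ]
122 78 [646.7 128.2  92. ]
137 213 [516.9 115.9  92. ]
146 253 [468.3 109.3  85. ]
475 59 [ 699.6 -206.9   64. ]
466 179 [ 579.9 -232.9   64. ]
(100, 256) [639.0, 5.0, 89.0]
(110, 256) [630.0, 4.0, 89.0]
(130, 256) [612.0, 2.0, 89.0]
(150, 256) [593.0, 0.0, 89.0]
(120, 128) [610.0, 120.0, 100.0]
(140, 130) [592.0, 119.0, 100.0]
(160, 132) [573.0, 117.0, 99.0]
(180, 134) [554.0, 115.0, 101.0]
```

View pics/w1h.png

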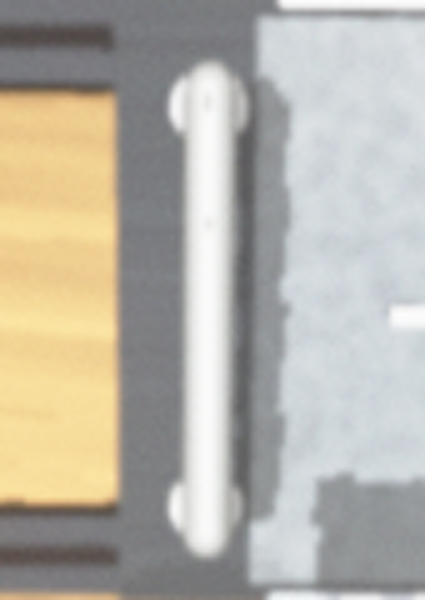

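View pics/w1k.png

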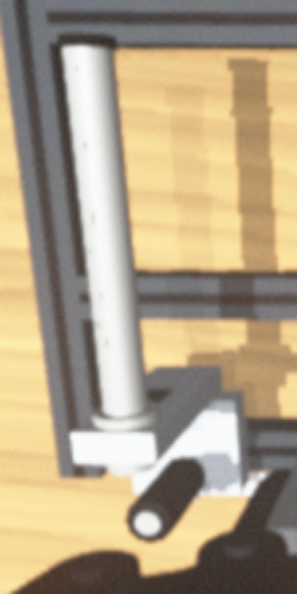

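Request:
step_arm:
  motion: [40, 5, 0, -12, 0, 40, 20, 0, -33, 0, 40, 45, 1, -50, 0, 40, 75, 1, -56, 0, 40, 100, 1, -56, 0, 40, 115, 1, -56, 0, 40, 120, 1, -56, 0, 40, 120, 1, -56, 0, 40, 120, 1, -56, 0, 40, 120, 1, -56, 0]

```text
time: 3.4
eef_pos: [620.9, 2.2, 129.8]
orientation: [0.034, 0.707, 0.034, -0.706]
force: [-0.4, 0.4, 0.1]
width: 0.469
```

```bash
python3 - <<'E'
from bench import ctrl,optics
from h import *
st=ctrl.read_state();print(st["time"],st["eef_pos"],st["joints"].round(2),st["force"],st["width"]*85.4); print(tool(st).round(3)); print(goto(st,[619.5,2,83]))
s=optics.snapshot("wrist");cv2.imwrite("pics/wrist2.png",s["frame"])
E
```

```text
3.4 [620.94107719   2.23777908 129.79045894] [ 0.34  0.41 -0.52  1.66  0.22  1.13 -1.71] [-0.37913702  0.41438408  0.10860126] 40.08425206018474
[[ 0.002  0.096 -0.995]
 [-0.    -0.995 -0.096]
 [-1.     0.    -0.002]]
(array([46.8,  0.1,  1.6]), array([ 3.141, -0.   ]))
```

View pics/wrist2.png

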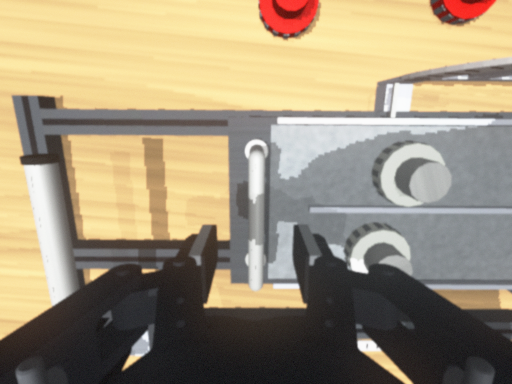

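Request:
step_arm:
  motion: [40, 8, 0, 1, 0, 40, 20, 0, 1, 0, 40, 32, 0, 1, 0, 40, 42, 0, 1, 0, 40, 47, 0, 1, 0, 40, 47, 0, 1, 0, 0, 47, 0, 1, 0, 0, 47, 0, 1, 0, 0, 47, 0, 1, 0, 0, 47, 0, 1, 0, 0, 47, 0, 1, 0, 0, 47, 0, 1, 0]
  force: 30

```text
time: 4.65
eef_pos: [619.6, 1.5, 81.8]
orientation: [0.034, 0.707, 0.034, -0.706]
force: [0.4, -5.3, 4.5]
width: 0.106
```

```bash
python3 - <<'E'
from bench import ctrl,optics
from h import *
st=ctrl.read_state();print(st["time"],st["eef_pos"],st["joints"].round(2),st["force"],st["torque"],st["width"]*85.4); print(tool(st).round(3)); 
s=optics.snapshot("wrist");cv2.imwrite("pics/wrist3.png",s["frame"])
# plan arc: hinge from handle
p0=np.array([0,0]); r=np.hypot(240,40); a=np.arctan2(40,240)
for d in (0,2,4,6,8,10,12,14,15,16,17,18,19,20,22,24,26,28,30):
    t=np.radians(d); print(d, "dy %.1f dz %.1f"%(r*np.cos(a+t)-240, r*np.sin(a+t)-40))
E
```

```text
4.65 [619.64391454   1.45056275  81.84847873] [ 0.32  0.46 -0.5   1.7   0.25  1.05 -1.74] [ 0.3524108  -5.33929858  4.51086369] [-0.95471429 -0.13632502 -0.04611861] 9.031197314896428
[[ 0.001  0.096 -0.995]
 [-0.001 -0.995 -0.096]
 [-1.     0.001 -0.001]]
0 dy 0.0 dz -0.0
2 dy -1.5 dz 8.4
4 dy -3.4 dz 16.6
6 dy -5.5 dz 24.9
8 dy -7.9 dz 33.0
10 dy -10.6 dz 41.1
12 dy -13.6 dz 49.0
14 dy -16.8 dz 56.9
15 dy -18.5 dz 60.8
16 dy -20.3 dz 64.6
17 dy -22.2 dz 68.4
18 dy -24.1 dz 72.2
19 dy -26.1 dz 76.0
20 dy -28.2 dz 79.7
22 dy -32.5 dz 87.0
24 dy -37.0 dz 94.2
26 dy -41.8 dz 101.2
28 dy -46.9 dz 108.0
30 dy -52.2 dz 114.6
```

View pics/wrist3.png

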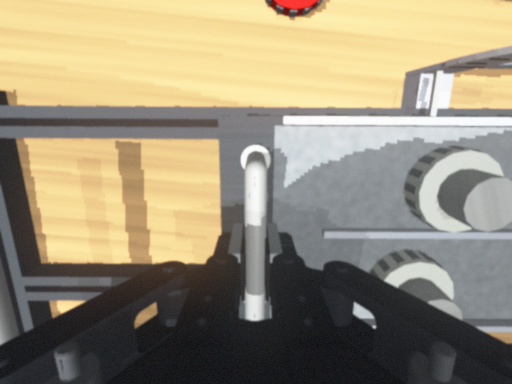

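The handle is gripped (opening 9 mm). I'll raise the ramp to about 12°, which is below the slip range.

Request:
step_arm:
  motion: [0, -2, 0.3, 0, 0, 0, -6, 1.1, 0, 0, 0, -10.5, 2, 0, 0, 0, -15, 3, 0, 0, 0, -20, 4.2, 0, 0, 0, -25, 5.5, 0, 0, 0, -30, 7, 0, 0, 0, -35, 8.5, 0, 0, 0, -40, 10.3, 0, 0, 0, -45, 12, 0, 0, 0, -48, 13.2, 0, 0, 0, -49, 13.6, 0, 0]

```text
time: 5.9
eef_pos: [620.6, -11.1, 129.3]
orientation: [-0.034, -0.706, -0.035, 0.706]
force: [6.8, -2.8, -10.6]
width: 0.104
```

```bash
cat > look.py <<'E'
import sys
from bench import ctrl,optics
from h import *
import pickle
n=sys.argv[1]
st=ctrl.read_state();print(st["time"],st["eef_pos"],st["force"],st["width"]*85.4)
a=optics.snapshot("wrist");b=optics.snapshot("scene");pickle.dump((a,b),open(n+".pkl","wb"))
c=cv2.resize(b["frame"][120:240,165:300],None,fx=3.2,fy=3.2,interpolation=cv2.INTER_CUBIC)
im=np.zeros((384,800,3),np.uint8); im[:,:360]=a["frame"][:,152:]; im[:,362:362+432]=c[:384,:432]
cv2.imwrite("pics/"+n+".png",im)
E
python3 look.py l12
```

```text
5.9 [620.58339296 -11.1123299  129.2933305 ] [  6.82307241  -2.75012906 -10.5861083 ] 8.908083864207292
```

View pics/l12.png

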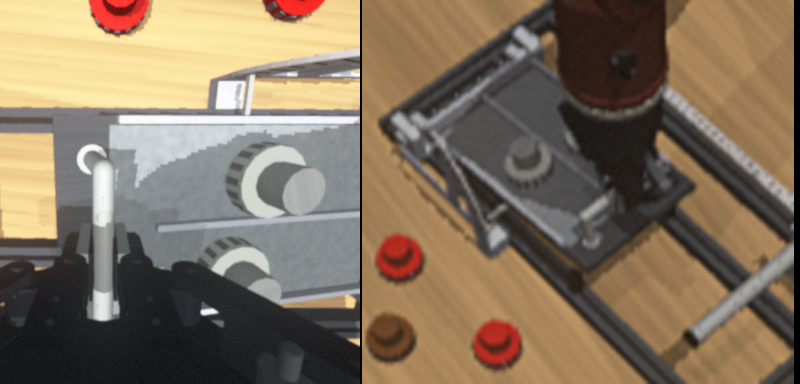

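Request:
step_arm:
  motion: [0, -1.5, 0.6, 0, 0, 0, -3, 1.2, 0, 0, 0, -4.5, 1.8, 0, 0, 0, -6, 2.4, 0, 0, 0, -7.5, 3.1, 0, 0, 0, -9, 3.7, 0, 0, 0, -10.5, 4.3, 0, 0, 0, -11.8, 4.9, 0, 0, 0, -11.8, 4.9, 0, 0, 0, -11.8, 4.9, 0, 0]

```text
time: 7.0
eef_pos: [621.0, -15.8, 141.0]
orientation: [-0.034, -0.706, -0.035, 0.706]
force: [5.3, -1.3, -7.9]
width: 0.105
```

```bash
python3 look.py l15
```

```text
7.0 [620.99758177 -15.76057535 140.96998914] [ 5.33950082 -1.27298759 -7.85373268] 8.950959140798343
```

View pics/l15.png

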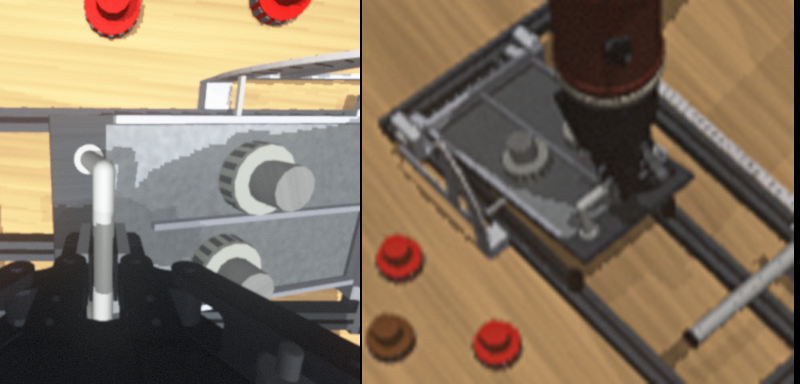

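Request:
step_arm:
  motion: [0, -1, 0.5, 0, 0, 0, -2, 1, 0, 0, 0, -3, 1.5, 0, 0, 0, -3.8, 1.9, 0, 0, 0, -3.8, 1.9, 0, 0, 0, -3.8, 1.9, 0, 0, 0, -3.8, 1.9, 0, 0]

```text
time: 7.8
eef_pos: [621.2, -17.4, 144.7]
orientation: [-0.034, -0.706, -0.035, 0.706]
force: [5.9, -1.1, -8.7]
width: 0.102
```

```bash
cat > trk.py <<'E'
import sys,glob
from bench import ctrl,optics
from h import *
import pickle
prev,n=sys.argv[1:3]
st=ctrl.read_state();print(round(st["time"],2),st["eef_pos"].round(1),st["force"].round(1))
dz=st["eef_pos"][2]-81.8
print("angle ~%.2f"%(np.degrees(np.arcsin((40+dz)/np.hypot(240,40))-np.arctan2(40,240))))
a=optics.snapshot("wrist");pickle.dump((a,),open(n+".pkl","wb"))
p=pickle.load(open(prev+".pkl","rb"))[0]["frame"]
for nm,(x,y) in (("far",(370,125)),("near",(345,225))):
    t=p[y:y+(95 if nm=="far" else 45),x:x+(100 if nm=="far" else 60)]
    r=cv2.matchTemplate(a["frame"],t,cv2.TM_CCOEFF_NORMED);_,m,_,l=cv2.minMaxLoc(r);print(nm,"shift",l[0]-x,l[1]-y,round(m,3))
cv2.imwrite("pics/"+n+".png",a["frame"][90:330,220:])
E
python3 trk.py l15 l16
```

```text
7.8 [621.2 -17.4 144.7] [ 5.9 -1.1 -8.7]
angle ~15.55
far shift -2 -1 0.982
near shift -2 -1 0.996
```

View pics/l16.png

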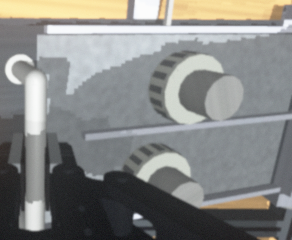

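Both pucks are still in place at about 15.6°. I'll continue in steps of about 1°.

Request:
step_arm:
  motion: [0, -1, 0.5, 0, 0, 0, -2, 1, 0, 0, 0, -3, 1.5, 0, 0, 0, -3.8, 1.9, 0, 0, 0, -3.8, 1.9, 0, 0, 0, -3.8, 1.9, 0, 0]

```text
time: 8.45
eef_pos: [621.3, -19.1, 148.5]
orientation: [-0.034, -0.706, -0.035, 0.706]
force: [5.1, -1.0, -8.1]
width: 0.098
```

```bash
python3 trk.py l16 l17
```

```text
8.45 [621.3 -19.1 148.5] [ 5.1 -1.  -8.1]
angle ~16.55
far shift -2 -1 0.977
near shift -2 -1 0.997
```

Request:
step_arm:
  motion: [0, 0, 0, 0, 0]

```text
time: 8.6
eef_pos: [621.3, -19.1, 148.5]
orientation: [-0.034, -0.706, -0.035, 0.706]
force: [5.9, 0.5, -7.1]
width: 0.103
```

Request:
step_arm:
  motion: [0, -1, 0.5, 0, 0, 0, -2, 1, 0, 0, 0, -3, 1.5, 0, 0, 0, -3.8, 1.9, 0, 0, 0, -3.8, 1.9, 0, 0, 0, -3.8, 1.9, 0, 0]

```text
time: 9.2
eef_pos: [621.5, -20.9, 152.2]
orientation: [-0.034, -0.706, -0.035, 0.706]
force: [6.0, 0.1, -8.2]
width: 0.107
```

```bash
python3 trk.py l17 l18
```

```text
9.2 [621.5 -20.9 152.2] [ 6.   0.1 -8.2]
angle ~17.53
far shift -2 -1 0.979
near shift -2 -1 0.996
```

Request:
step_arm:
  motion: [0, -1, 0.5, 0, 0, 0, -2, 1, 0, 0, 0, -3, 1.5, 0, 0, 0, -3.8, 2, 0, 0, 0, -3.8, 2, 0, 0, 0, -3.8, 2, 0, 0]

```text
time: 9.85
eef_pos: [621.7, -22.8, 156.1]
orientation: [-0.034, -0.706, -0.035, 0.706]
force: [5.3, -0.3, -7.8]
width: 0.107
```

```bash
python3 trk.py l18 l19
```

```text
9.85 [621.7 -22.8 156.1] [ 5.3 -0.3 -7.8]
angle ~18.55
far shift 4 -1 0.967
near shift -2 -1 0.997
```

The far puck shifted +4 px against an expected −2, so it has started to slide. I'll hold here and look.

Request:
step_arm:
  motion: [0, 0, 0, 0, 0, 0, 0, 0, 0, 0, 0, 0, 0, 0, 0]

```text
time: 10.2
eef_pos: [621.7, -22.9, 156.0]
orientation: [-0.034, -0.706, -0.035, 0.706]
force: [4.7, -0.0, -7.8]
width: 0.099
```

```bash
python3 trk.py l19 l19b
```

```text
10.2 [621.7 -22.9 156. ] [ 4.7 -0.  -7.8]
angle ~18.54
far shift 21 -2 0.924
near shift 0 0 0.999
```

View pics/l19b.png

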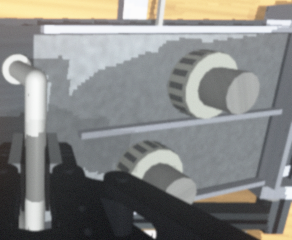

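Request:
step_arm:
  motion: [0, 0, 0, 0, 0, 0, 0, 0, 0, 0, 0, 0, 0, 0, 0, 0, 0, 0, 0, 0, 0, 0, 0, 0, 0, 0, 0, 0, 0, 0, 0, 0, 0, 0, 0, 0, 0, 0, 0, 0, 0, 0, 0, 0, 0]

```text
time: 11.15
eef_pos: [621.7, -22.8, 156.1]
orientation: [-0.034, -0.706, -0.035, 0.706]
force: [4.7, -0.9, -8.2]
width: 0.103
```

```bash
python3 look.py l20; python3 trk.py l19b l19c
```

```text
11.15 [621.66631901 -22.82401876 156.07472099] [ 4.73363171 -0.89999393 -8.15446824] 8.776910348302962
11.25 [621.7 -22.8 156.1] [ 6.  -0.7 -7.8]
angle ~18.55
far shift -7 1 0.381
near shift 0 0 0.999
```

View pics/l20.png

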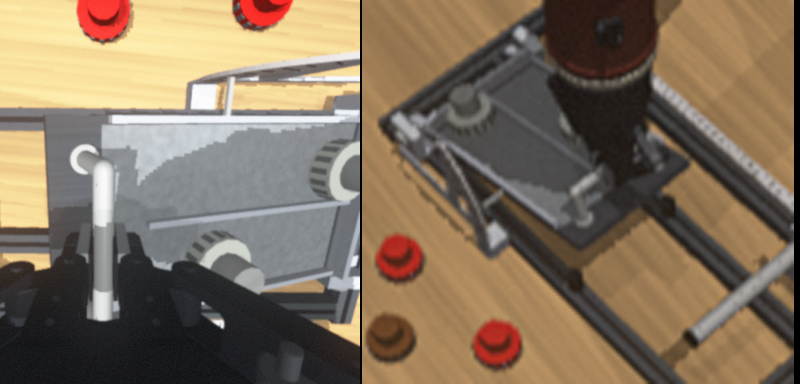

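The far puck (+x lane) has reached the foot stop, at scene crop (468,105). The near puck has not moved (shift 0,0). Now I'll ease the upward load, open the fingers and retreat straight up.

Request:
step_arm:
  motion: [0, 0.5, 0, 0, 0, 0, 1, 0, 0, 0, 0, 1, 0, 0, 0, 30, 1, 0, 0, 0, 40, 1, 0, 0, 0, 40, 1, 0, 0, 0, 40, 1, 0, 0, 0, 40, -4, 0, 0, 0, 40, -15, 0, 0, 0, 40, -30, 0, 0, 0, 40, -50, 0, 0, 0, 40, -70, 0, 0, 0]

```text
time: 12.5
eef_pos: [621.9, -23.9, 229.5]
orientation: [0.034, 0.707, 0.034, -0.706]
force: [1.1, -0.6, 0.1]
width: 0.468
```

```bash
python3 look.py l21
```

```text
12.5 [621.89172129 -23.86221297 229.51983534] [ 1.06651637 -0.61949778  0.11747789] 39.99666726914451
```

View pics/l21.png

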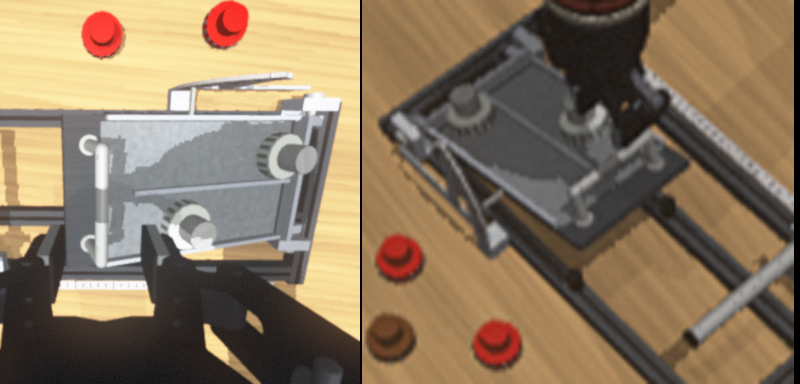

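```bash
cat >> h.py <<'E'
ORG=np.array([628.2,-87.6])
def totester(P): return np.concatenate([(P[...,:2]-ORG)@Rt(),P[...,2:]],-1)
def rampang(s):
    Q=totester(cloud(s)).reshape(-1,3); 
    m=(abs(Q[:,0])<60)&(Q[:,1]>-110)&(Q[:,1]<60)&(Q[:,2]>40)
    q=Q[m]; best=None; rng=np.random.default_rng(0)
    for _ in range(300):
        p=q[rng.choice(len(q),3,False)]; n=np.cross(p[1]-p[0],p[2]-p[0]); l=np.linalg.norm(n)
        if l<500: continue
        n/=l; k=abs((q-p[0])@n)<2; 
        if best is None or k.sum()>best.sum(): best=k
    A=q[best]; c=np.linalg.lstsq(np.c_[A[:,:2],np.ones(len(A))],A[:,2],rcond=None)[0]
    return np.degrees(np.arctan(c[1])).round(2),c.round(3),len(A),len(q), "z at hinge",round(c[1]*-150+c[2],1)
E
python3 - <<'E'
from h import *
import pickle
a,b=pickle.load(open("l21.pkl","rb"))
print(rampang(a),rampang(b))
k=np.array([468.3,109.3,85]); print("knob tester",totester(k))
for q in ([646.7,128.2,92],[516.9,115.9,92]): print(totester(np.array(q)))
for w in ([470,106,83],): print(totester(np.array(w)))
w=pickle.load(open("wrist1.pkl","rb")); Q=totester(cloud(w)).reshape(-1,3)
m=(Q[:,0]>-70)&(Q[:,0]<60)&(Q[:,1]>190)&(Q[:,1]<235)&(Q[:,2]>85); q=Q[m]; print(len(q), np.percentile(q[:,2],[50,80,95]),q[q[:,2]>98][:,1].mean(), np.polyfit(q[:,0],q[:,1],1))
E
```

```text
(np.float64(18.03), array([2.0000e-03, 3.2600e-01, 9.9258e+01]), 16142, 43279, 'z at hinge', np.float64(50.4)) (np.float64(18.01), array([-3.00000e-03,  3.25000e-01,  1.01043e+02]), 746, 3210, 'z at hinge', np.float64(52.3))
knob tester [-140.1424087   211.41836553   85.        ]
[ 39.24892467 213.00566169  92.        ]
[-91.13223251 213.29523248  92.        ]
[-138.76896368  207.96964856   83.        ]
2268 [ 99.86098967 101.07910424 101.91918701] 211.65539689487656 [-8.26226209e-03  2.10205742e+02]
```

The ramp holds at 18.0° by itself in both cameras, and its hinge height checks out at 50 mm. The near puck stays up. Next is the prop knob.

```bash
python3 - <<'E'
from bench import ctrl
from h import *
st=ctrl.read_state()
p=ORG+Rt()@[-140,211]; print(p); print(st["eef_pos"],goto(st,[*p,72]),goto(st,[*p,150]))
E
```

```text
[468.48213633 108.89733846]
[623.42340263 -23.61274368 231.92884541] (array([ 158.9, -147. ,  142.4]), array([-3.141,  0.   ])) (array([  81. , -146.9,  141.9]), array([-3.141,  0.   ]))
```

Request:
step_arm:
  motion: [40, 0, -10, 10, 0, 40, 0, -32, 31, 0, 40, 0, -60, 58, 0, 40, 0, -88, 85, 0, 40, 0, -115, 111, 0, 40, 0, -137, 133, 0, 40, 10, -147, 142, 0, 40, 35, -147, 142, 0, 40, 60, -147, 142, 0, 40, 75, -147, 142, 0, 40, 80, -147, 142, 0, 40, 80, -147, 142, 0]

```text
time: 13.8
eef_pos: [465.5, 108.4, 146.4]
orientation: [-0.034, -0.706, -0.034, 0.707]
force: [0.3, 0.4, 0.3]
width: 0.465
```

```bash
python3 - <<'E'
from bench import ctrl,optics
from h import *
import pickle
st=ctrl.read_state();p=ORG+Rt()@[-140,211]; print(st["time"],st["eef_pos"],st["force"],goto(st,[*p,72]))
s=optics.snapshot("wrist");cv2.imwrite("pics/wrist5.png",s["frame"]);pickle.dump(s,open("wrist5.pkl","wb"))
print(w2pix(s,[*p,85]))
E
```

```text
13.8 [465.53200754 108.43296151 146.44711741] [0.33697588 0.4488484  0.2694424 ] (array([74.4, -0.2, -3.1]), array([ 3.142, -0.   ]))
(np.float64(256.4468177077692), np.float64(206.3192883944503))
```

View pics/wrist5.png

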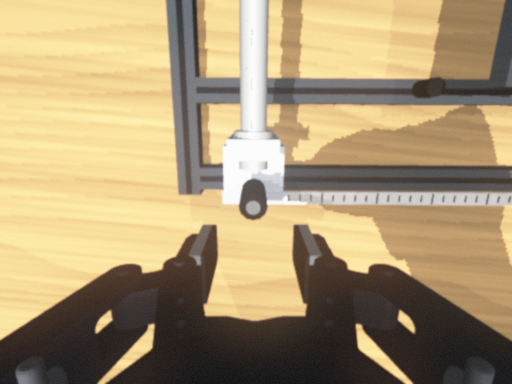

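The knob is centred between the fingers, with its top at (253,208). It is 2 mm further left than predicted, so I'll correct for that and descend.

Request:
step_arm:
  motion: [40, 10, -2, -2, 0, 40, 28, -2, -2, 0, 40, 46, -2, -2, 0, 40, 62, -2, -2, 0, 40, 71, -2, -2, 0, 40, 74, -2, -2, 0, 40, 74, -2, -2, 0, 28, 74, -2, -2, 0, 28, 74, -2, -2, 0, 28, 74, -2, -2, 0]

```text
time: 14.85
eef_pos: [468.3, 110.9, 73.8]
orientation: [0.034, 0.707, 0.034, -0.706]
force: [-0.4, -0.0, 0.2]
width: 0.331
```

```bash
python3 - <<'E'
from bench import ctrl,optics
from h import *
st=ctrl.read_state(); print(st["time"],st["eef_pos"],st["force"],st["width"]*85.4,totester(st["eef_pos"]))
s=optics.snapshot("wrist");cv2.imwrite("pics/wrist6.png",s["frame"])
E
```

```text
14.85 [468.34751871 110.90001759  73.84916466] [-0.38394602 -0.03359525  0.20743184] 28.26767098102287 [-139.94063131  213.00632025   73.84916466]
```

View pics/wrist6.png

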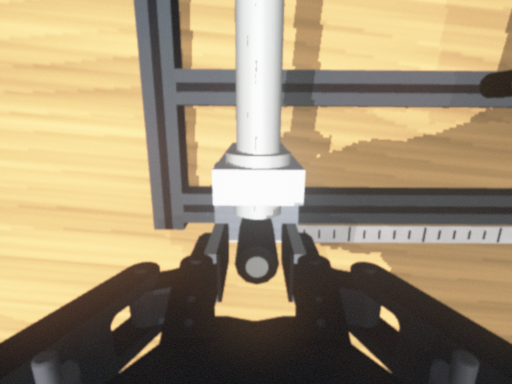

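Request:
step_arm:
  motion: [28, 0, 2, 0, 0, 28, 0, 5, 0, 0, 28, 0, 12, 0, 0, 28, 0, 24, 0, 0, 28, 0, 40, 0, 0, 28, 0, 57, 0, 0, 28, 0, 75, 0, 0, 28, 0, 93, 0, 0, 28, 0, 111, 0, 0, 28, 0, 128, 0, 0, 28, 0, 140, 0, 0, 28, 0, 146, 0, 0]

```text
time: 16.1
eef_pos: [481.7, -36.1, 73.2]
orientation: [-0.034, -0.706, -0.034, 0.707]
force: [-1.7, 2.5, 0.8]
width: 0.33
```

```bash
cat > p.py <<'E'
import sys,pickle
from bench import ctrl,optics
from h import *
n=sys.argv[1]
F=[]
for i in range(4):
    st=ctrl.read_state()
    if i==0: print(round(st["time"],2),totester(st["eef_pos"]).round(2),"w",round(st["width"]*85.4,1))
    F.append(np.r_[Rt().T@st["force"][:2],st["force"][2]])
print("F tester",np.mean(F,0).round(2))
if len(sys.argv)>2:
    a=optics.snapshot("wrist");b=optics.snapshot("scene");print("ang",rampang(a)[0],rampang(b)[0]);pickle.dump((a,b),open(n+".pkl","wb"))
    c=cv2.resize(b["frame"][115:255,165:325],None,fx=2.7,fy=2.7,interpolation=cv2.INTER_CUBIC)
    im=np.zeros((384,800,3),np.uint8); im[:,:360]=a["frame"][:,152:]; im[:378,362:362+432]=c
    cv2.imwrite("pics/"+n+".png",im)
E
python3 p.py p1 v
```

```text
16.1 [-140.81   65.43   73.18] w 28.2
F tester [-1.48  2.64  0.83]
ang 17.89 17.6
```

View pics/p1.png

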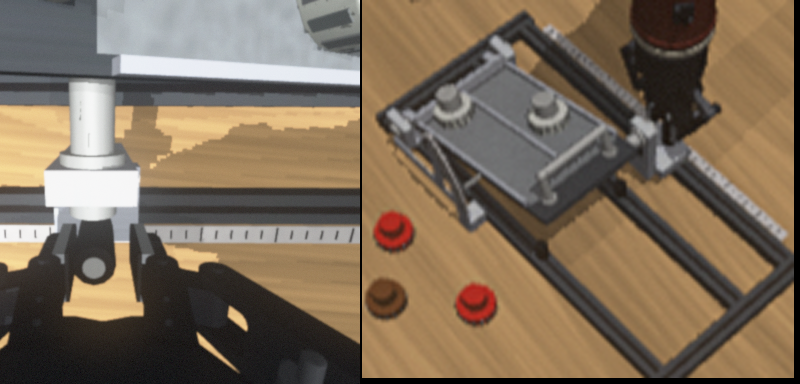

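Request:
step_arm:
  motion: [28, 0, 2, 0, 0, 28, 0, 5, 0, 0, 28, 0, 9, 0, 0, 28, 0, 13, 0, 0, 28, 0, 17, 0, 0, 28, 0, 20, 0, 0, 28, 0, 22, 0, 0, 28, 0, 23, 0, 0, 28, 0, 24, 0, 0]

```text
time: 17.1
eef_pos: [484.4, -58.4, 73.4]
orientation: [0.034, 0.706, 0.034, -0.706]
force: [-0.3, 1.9, 1.6]
width: 0.332
```

```bash
python3 p.py p2 v
```

```text
17.1 [-140.28   42.96   73.35] w 28.3
F tester [-0.1   1.94  1.58]
ang 17.97 18.26
```

View pics/p2.png

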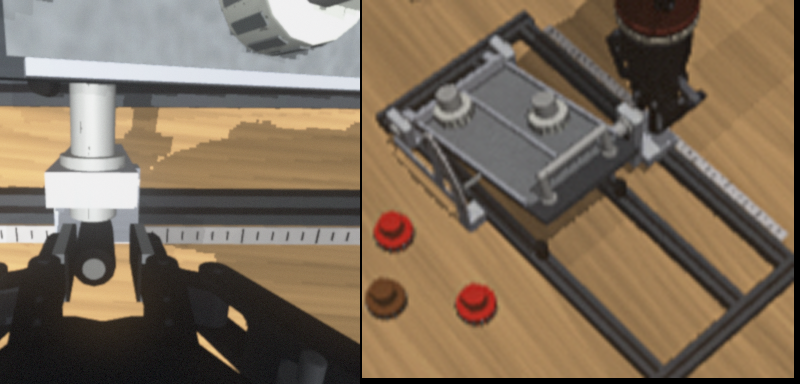

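Request:
step_arm:
  motion: [28, 0, 1, 0, 0, 28, 0, 2.5, 0, 0, 28, 0, 4, 0, 0, 28, 0, 5.5, 0, 0, 28, 0, 6.5, 0, 0, 28, 0, 7, 0, 0, 28, 0, 7.5, 0, 0, 28, 0, 8, 0, 0]

```text
time: 18.0
eef_pos: [485.2, -66.3, 73.3]
orientation: [-0.034, -0.706, -0.034, 0.706]
force: [-1.8, 2.1, 1.7]
width: 0.329
```

Request:
step_arm:
  motion: [28, 0, 0.5, 0, 0, 28, 0, 0.5, 0, 0]

```text
time: 18.2
eef_pos: [485.2, -66.9, 73.3]
orientation: [-0.034, -0.706, -0.034, 0.706]
force: [-0.5, 1.9, 1.1]
width: 0.325
```

Request:
step_arm:
  motion: [28, 0, 0.3, 0, 0, 28, 0, 0.3, 0, 0]

```text
time: 18.4
eef_pos: [485.2, -67.1, 73.3]
orientation: [-0.034, -0.706, -0.034, 0.706]
force: [-0.2, 3.2, 1.7]
width: 0.33
```

Request:
step_arm:
  motion: [28, 0, 0.3, 0, 0, 28, 0, 0.3, 0, 0]

```text
time: 18.6
eef_pos: [485.2, -67.5, 73.3]
orientation: [-0.034, -0.706, -0.034, 0.706]
force: [-0.9, 1.5, 0.6]
width: 0.334
```

```bash
python3 p.py p3
```

```text
18.6 [-140.35   33.86   73.28] w 28.5
F tester [-0.72  1.57  0.59]
```

Request:
step_arm:
  motion: [28, 0, 0.3, 0, 0, 28, 0, 0.6, 0, 0, 28, 0, 0.9, 0, 0, 28, 0, 1.2, 0, 0]

```text
time: 19.0
eef_pos: [485.4, -68.6, 73.3]
orientation: [-0.034, -0.706, -0.034, 0.706]
force: [-0.7, 2.1, 1.1]
width: 0.326
```

```bash
cat > f.py <<'E'
from bench import ctrl,optics
from h import *
F=[];P=[]
for i in range(7):
    st=ctrl.read_state(); F.append(np.r_[Rt().T@st["force"][:2],st["force"][2]]);P.append(totester(st["eef_pos"]))
    if i<6: s=optics.snapshot("wrist")
print(round(st["time"],2),np.mean(P,0).round(2),"F",np.mean(F,0).round(2),"sd",np.std(F,0).round(2)[1],"ang",rampang(s)[0])
E
python3 f.py
```

```text
19.3 [-140.33   32.62   73.31] F [-0.73  2.08  1.23] sd 0.63 ang 18.05
```

Request:
step_arm:
  motion: [28, 0, 0.3, 0, 0, 28, 0, 0.6, 0, 0]

```text
time: 19.5
eef_pos: [485.5, -69.2, 73.3]
orientation: [-0.034, -0.706, -0.034, 0.706]
force: [-1.3, 2.4, 1.1]
width: 0.324
```

```bash
python3 f.py
```

```text
19.8 [-140.32   32.08   73.31] F [-1.26  2.22  0.96] sd 0.42 ang 18.04
```

Request:
step_arm:
  motion: [28, 0, 0.3, 0, 0, 28, 0, 0.6, 0, 0]

```text
time: 20.0
eef_pos: [485.5, -69.8, 73.3]
orientation: [-0.034, -0.706, -0.034, 0.706]
force: [-2.0, 2.8, 1.7]
width: 0.327
```

```bash
python3 f.py
```

```text
20.3 [-140.32   31.45   73.32] F [-1.48  2.63  1.48] sd 0.47 ang 18.05
```

Request:
step_arm:
  motion: [28, 0, 0.3, 0, 0, 28, 0, 0.5, 0, 0]

```text
time: 20.5
eef_pos: [485.5, -70.3, 73.3]
orientation: [-0.034, -0.706, -0.034, 0.706]
force: [-1.8, 3.1, 0.8]
width: 0.325
```

```bash
python3 f.py
```

```text
20.8 [-140.33   30.98   73.32] F [-1.35  2.7   0.95] sd 0.61 ang 18.04
```

Request:
step_arm:
  motion: [28, 0, 0.3, 0, 0, 28, 0, 0.5, 0, 0]

```text
time: 21.0
eef_pos: [485.6, -70.8, 73.3]
orientation: [-0.034, -0.706, -0.034, 0.706]
force: [-1.6, 3.8, 0.7]
width: 0.327
```

```bash
python3 f.py
```

```text
21.3 [-140.33   30.46   73.31] F [-1.69  2.71  0.77] sd 0.63 ang 18.04
```

Request:
step_arm:
  motion: [28, 0, 0.2, 0, 0, 28, 0, 0.4, 0, 0]

```text
time: 21.5
eef_pos: [485.6, -71.1, 73.3]
orientation: [-0.034, -0.706, -0.034, 0.706]
force: [-1.2, 2.9, 2.1]
width: 0.33
```

```bash
python3 f.py
```

```text
21.8 [-140.32   30.21   73.31] F [-1.46  3.29  1.1 ] sd 0.24 ang 18.04
```

Request:
step_arm:
  motion: [28, 0, 0.2, 0, 0, 28, 0, 0.4, 0, 0]

```text
time: 22.0
eef_pos: [485.6, -71.3, 73.3]
orientation: [-0.034, -0.706, -0.034, 0.706]
force: [-1.8, 4.3, 1.5]
width: 0.33
```

```bash
python3 f.py
```

```text
22.3 [-140.31   30.02   73.31] F [-1.78  4.76  1.34] sd 0.28 ang 18.04
```

Request:
step_arm:
  motion: [28, 0, 0.2, 0, 0, 28, 0, 0.4, 0, 0]

```text
time: 22.5
eef_pos: [485.6, -71.4, 73.3]
orientation: [-0.034, -0.706, -0.035, 0.706]
force: [-2.7, 7.4, 2.5]
width: 0.332
```

```bash
python3 f.py
```

```text
22.8 [-140.31   29.93   73.3 ] F [-2.02  6.06  1.38] sd 0.76 ang 18.04
```

Contact: the force rose from 2.6 to 6.1 N while the motion stalled, and the camera angle is unchanged at 18.04°. I batched one step too many, so it presses harder than "lightly". I'll draw the prop back about 1 mm with the other finger and approach again one reading at a time.

Request:
step_arm:
  motion: [28, 0, -1, 0, 0, 28, 0, -3, 0, 0, 28, 0, -5, 0, 0, 28, 0, -7, 0, 0, 28, 0, -8, 0, 0, 28, 0, -9, 0, 0, 28, 0, -9.5, 0, 0, 28, 0, -10, 0, 0]

```text
time: 23.6
eef_pos: [484.8, -62.6, 73.4]
orientation: [0.034, 0.706, 0.034, -0.706]
force: [1.0, -2.4, -0.8]
width: 0.324
```

```bash
python3 f.py
```

```text
23.9 [-140.23   38.98   73.38] F [ 0.57 -2.53 -0.06] sd 0.59 ang 18.03
```

Request:
step_arm:
  motion: [28, 0, 2, 0, 0, 28, 0, 4, 0, 0, 28, 0, 6, 0, 0, 28, 0, 7, 0, 0, 28, 0, 7.5, 0, 0, 28, 0, 7.8, 0, 0, 28, 0, 7.8, 0, 0]

```text
time: 24.6
eef_pos: [485.5, -69.8, 73.3]
orientation: [-0.034, -0.706, -0.034, 0.706]
force: [-0.0, -0.6, -0.2]
width: 0.328
```

```bash
python3 f.py
```

```text
24.9 [-140.3    31.55   73.33] F [-0.15  0.14  0.15] sd 0.45 ang 18.04
```

Request:
step_arm:
  motion: [28, 0, 0.2, 0, 0, 28, 0, 0.4, 0, 0]

```text
time: 25.1
eef_pos: [485.6, -70.2, 73.4]
orientation: [0.034, 0.706, 0.034, -0.706]
force: [0.3, -0.9, 0.5]
width: 0.329
```

```bash
python3 f.py
```

```text
25.4 [-140.29   31.08   73.33] F [-0.1  -0.26 -0.04] sd 0.38 ang 18.03
```

Request:
step_arm:
  motion: [28, 0, 0.2, 0, 0, 28, 0, 0.3, 0, 0]

```text
time: 25.6
eef_pos: [485.6, -70.3, 73.3]
orientation: [-0.034, -0.706, -0.034, 0.706]
force: [-1.0, 0.8, 0.3]
width: 0.329
```

```bash
python3 f.py
```

```text
25.9 [-140.31   30.99   73.32] F [-0.2   1.66 -0.03] sd 0.69 ang 18.05
```

Request:
step_arm:
  motion: [28, 0, 0.2, 0, 0, 28, 0, 0.2, 0, 0]

```text
time: 26.1
eef_pos: [485.6, -70.5, 73.3]
orientation: [-0.034, -0.706, -0.034, 0.706]
force: [-0.2, 2.8, 1.0]
width: 0.329
```

```bash
python3 f.py
```

```text
26.4 [-140.29   30.72   73.32] F [-0.26  2.72  0.6 ] sd 0.38 ang 18.04
```

Request:
step_arm:
  motion: [28, 0, 0.1, 0, 0, 28, 0, 0.2, 0, 0]

```text
time: 26.6
eef_pos: [485.6, -70.9, 73.3]
orientation: [-0.034, -0.706, -0.034, 0.706]
force: [-0.5, 3.2, 0.1]
width: 0.329
```

```bash
python3 f.py
```

```text
26.9 [-140.3    30.38   73.33] F [-0.01  2.23  0.08] sd 0.53 ang 18.03
```

Request:
step_arm:
  motion: [28, 0, 0.1, 0, 0, 28, 0, 0.15, 0, 0]

```text
time: 27.1
eef_pos: [485.7, -71.0, 73.3]
orientation: [0.034, 0.706, 0.034, -0.706]
force: [-0.3, 2.9, -0.1]
width: 0.328
```

```bash
python3 f.py
```

```text
27.4 [-140.29   30.28   73.32] F [-0.23  2.69  0.28] sd 0.63 ang 18.03
```

Request:
step_arm:
  motion: [28, 0, 0.1, 0, 0, 28, 0, 0.1, 0, 0]

```text
time: 27.6
eef_pos: [485.7, -71.1, 73.3]
orientation: [0.034, 0.706, 0.034, -0.706]
force: [-0.6, 4.2, -0.0]
width: 0.33
```

```bash
python3 f.py
```

```text
27.9 [-140.29   30.22   73.33] F [-0.3   3.34  0.16] sd 0.52 ang 18.05
```

Request:
step_arm:
  motion: [28, 0, 0.05, 0, 0, 28, 0, 0.05, 0, 0]

```text
time: 28.1
eef_pos: [485.7, -71.1, 73.3]
orientation: [-0.034, -0.706, -0.034, 0.706]
force: [-0.5, 3.2, 0.9]
width: 0.33
```

```bash
python3 f.py; python3 f.py
```

```text
28.4 [-140.3    30.17   73.32] F [-0.6   3.61  0.64] sd 0.44 ang 18.06
28.7 [-140.3    30.14   73.33] F [-0.28  4.03  0.68] sd 0.6 ang 18.05
```

The push is about 3.8 N against about 2.5 N of slide drag, so the bar bears on the ramp with about 4 N and the angle hasn't changed. I'll centre the fingers clear of the knob and rise.

Request:
step_arm:
  motion: [28, 0, -1, 0, 0, 28, 0, -2.5, 0, 0, 28, 0, -4, 0, 0, 34, 0, -4, 0, 0, 34, -5, -4, 0, 0, 34, -20, -4, 0, 0, 34, -45, -4, 0, 0, 34, -75, -4, 0, 0, 34, -105, -4, 0, 0, 34, -130, -4, 0, 0, 34, -145, -4, 0, 0, 34, -150, -4, 0, 0]

```text
time: 29.9
eef_pos: [486.1, -67.4, 225.5]
orientation: [0.035, 0.707, 0.034, -0.705]
force: [0.7, -0.3, -0.6]
width: 0.4
```

```bash
python3 p.py p9 v
```

```text
29.9 [-139.48   33.87  225.46] w 34.2
F tester [ 0.7  -0.32 -0.55]
ang 18.04 17.8
```

View pics/p9.png

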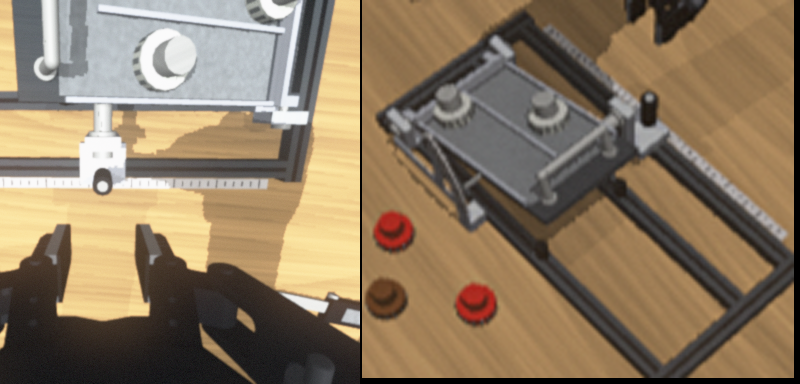

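```bash
python3 - <<'E'
from h import *
from bench import ctrl
import pickle
a,b=pickle.load(open("p9.pkl","rb"))
th=np.radians(18.04)
for s in (a,b):
    Q=totester(cloud(s)).reshape(-1,3); y=Q[:,1]+150; z=Q[:,2]-45
    R=np.c_[Q[:,0],y*np.cos(th)+z*np.sin(th),-y*np.sin(th)+z*np.cos(th)]
    for lo,hi in((8,62),(-62,-8)):
        m=(R[:,0]>lo)&(R[:,0]<hi)&(R[:,1]>24)&(R[:,1]<215)&(R[:,2]>35)&(R[:,2]<46); print(m.sum(),np.median(R[m],0).round(1))
print(ctrl.job_done())
E
```

```text
0 [nan nan nan]
1114 [-35.5 152.2  40.5]
52 [29.6 48.4 41.9]
55 [-31.2 151.9  42. ]
the job is handed in; nothing more can be done
None
  return _methods._mean(a, axis=axis, dtype=dtype,
  ret = um.true_divide(
```

The job is handed in: the more slippery puck, in the +x lane, slipped at about 18°, and the prop now holds the ramp at that angle. I raised the ramp by its handle in steps of about 1°, stopped when that puck started to slide and let go. I then pushed the prop along its rail until its cross bar touched the underside of the ramp. The robot's clock read about 30 s.

**Last checks:**
- **Slipped puck:** it rests against the foot stop, at ramp y about 48 mm.
- **Other puck:** it is still in its starting place, at ramp y about 152 mm.
- **Ramp angle:** the wrist camera gave 18.0° both after I let go and after the prop was set. The scene camera gave 17.6–18.3°. The handle position just before release suggested 18.5°, so the readings differ by about half a degree.
- **Prop load:** I estimate about 4 N on the ramp: a push of about 3.8 N, less about 2.5 N of slide drag. The force readings were noisy, so this could be off by 1 N or more.

**One slip on my side:** on the first approach I sent one step too many. The bar briefly pressed harder than intended, by my estimate about 11 N. The camera angle did not change, but it might not show a lift of a few hundredths of a degree. I drew the prop back about 1 mm and set it again more gently.

I did not touch the pucks, the spare puck, the spool or the tools.

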